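Snap the pivot clip onto its shaft with the fork tool

ROBOT

A 6-joint arm with a two-finger parallel gripper is mounted at the origin on the work surface. World frame = base frame: x ahead of the robot, y to its left, z up, the work surface at z = 0. Lengths are in mm, angles in rad, forces in N, time in s.
With the tool pointing down it reaches from about 275 to 1000 mm from the base axis. Payload 8.4 kg.
Tool frame: the origin (TCP) lies on the centre line of the jaws, within the pads' length; the fingertips stand 17 mm ahead of it and the grasp point (between the pads) lies 2 mm behind it (r.tcp_to_tips is the z of the fingertips in the tool frame, in mm); z points along the fingers, y is the direction in which the jaws open and shut (so a half turn about z gives the same grasp; the last joint's range is limited). The gripper opens to 85 mm and grips with 20 to 120 N. Pads are 22 mm wide; open, the fingers measure 114 mm over their backs; the gripper's body (76 mm by 85 mm) begins 54 mm behind the grasp point. The pads swing forward as they close: fully open they stand 13 mm farther back than shut.
Start: joints at [-1.144, 0.353, 1.633, -0, 1.155, -0.002], TCP at [259.861, -568.419, 218.881] pointing down, gripper open.
Joint ranges: [-2.63, 2.63], [-0.92, 2.1], [0.06, 2.66], [-1.3, 4.44], [0, 2.69], [-3.02, 3.02]. Speed limits (rad/s): [2.22, 2.22, 2.79, 3.14, 3.14, 3.14].

INTERFACE

Orientations are given as [roll, pitch, yaw] about the fixed x, y, z axes, in that order (R = Rz(yaw) Ry(pitch) Rx(roll)).
In Python, from rig import r, cams, job gives the robot as it stands.
- The arm moves only by the tool drive_tool, never from a script. Its argument "deltas" is a list of rows, each a list of 4 numbers: the shift along the tool's x, y, z in cm, then the turn about the tool's z in rad. In form: [[x, y, z, roll], ...]. A call has 1 to 12 rows; each row shifts and turns the commanded pose from where the row before left it, along the tool's axes as they then stand; what a row does not reach is not made up. A row lasts 1/12 s, in which the tool goes at most 41.7 mm and 7.16 degrees, less where a joint would pass 70% of its speed; a pose out of reach is approached as far as the arm can. A call with a gripper value outside its range is refused whole. "jaw" is the closure, from 0 (fully open) to 1 (shut), set as the call begins (left out, the last holds). The fingers move at their own pace and stop on an object; "force" is the grip in N (left out, the last holds). Time passes only in rows, so rows that do not move let the fingers close. It gives the time, the measured TCP pose, the force and the opening at its end, in the units of the state.
- r.sense(): the state, without advancing time (a new reading comes with each control period).
- cams.grab_frame(name): name is "scene" or "top"; returns (picture, depth): 400x640x3 uint8, red, green, blue; 400x640 float32, mm along the optical axis (not along the pixel's ray), 0 where there is no reading.
- cams.camera_params(name): a dict with "fx", "fy", "cx", "cy" (pixels), "k1" (the pictures are not rectified: a ray, as slopes to the right and down, at radius r is drawn at 1 + k1 r^2 times it, then the intrinsics apply), "R" (3x3) and "t" (3): a world point X has camera coordinates R X + t. Camera axes: x right, y down, z forward; pixel columns grow to the right and rows downward; lengths in mm; the calibration is good to about 2 mm. A picture is of the moment at which its call begins. camera_params takes no time and is no camera call.
- job.sign_off(): hands the job in, once; it reports no verdict.
The state is a dict: "clock": time; "qpos": joint angles; "qvel": joint speeds; "joint_efforts": joint torques, N m; "eef_pos": TCP position; "tcp_rot": TCP orientation; "contact_force": force on the tool from outside, world axes, zero at the start; "wrist_torque": the same for the moment, N m; "opening": opening from 0.0 (shut) to 1.0 (fully open).
Only numpy, scipy, OpenCV 4.12 (cv2) and the standard library are available. Lean on these libraries where they do the work, as an engineer would, in place of code of your own. Each camera call takes 0.05 s, during which the arm holds its last target. There are 200 camera calls.

TASK

The red split clip on the plywood deck still has to go on the bare pivot shaft: pick up the blue-handled fork tool, push the clip sideways with the fork, open mouth first, until it snaps fully home in the groove at the foot of the shaft. Then lay the fork flat back down on the bench. Do not touch the clip with the gripper, and leave the other things where they are.

Things in the scene. Friction and masses are not known exactly. Their poses are not given: they have to be found in the camera images.
- clip: Loose red plastic horseshoe clip lying flat on the deck: 35 mm long, 44 wide, 7 thick, 16 g. Origin: on its underside, at the point that is on the shaft's axis when the clip is home. +x points out of its open mouth, z up. Jaw tips reach x = +11 mm; the relaxed gap between them is 18.6 mm, so they must spring open over the 22 mm groove floor. Peak push about 8 N (up to 12).
- clip_back (a point): Middle of the clip's straight, square back face (44 mm wide, x = -24 mm in the clip's frame), half-way up its thickness; axes as clip. Push here. The jaw tips meet the groove floor when the clip's origin is 14 mm short of the shaft's axis and close behind it when about 7 mm short; then it goes home with a light push, until its back stops against the shaft.
- jaw_left (a joint): how far the clip's left (+y) jaw is sprung open, rad: 0 relaxed, about 0.07 at the widest while passing the groove floor
- jaw_right (a joint): the same for the right (-y) jaw
- groove (a point): Axis of the bare pivot shaft at the level of the deck's top face; axes as machine. Upright steel shaft, 30 mm in diameter, its top 35 mm above the deck. Its groove, 22 mm in diameter, runs from the deck up to 8.5 mm above it, so a clip sliding flat on the deck is at the right height. The steel washer round it is flush with the deck.
- machine: Fixed plywood pivot joint; its flat top (the deck) is 280 mm (x) by 320 mm (y), 60 mm above the bench. Origin: centre of its underside. The bare shaft (groove) is at x = 0, y = +50 mm; a second shaft at x = +85, y = +95 mm already wears its clip. The loose clip lies on the -y side of the bare shaft, mouth roughly towards it. A toothed arm sticks out 50 mm past the +x edge.
- fork: Fork tool lying flat on the bench, 0.2 kg. Origin: on its underside, under the middle of its handle; +x points to the fork end, z up. Blue handle: 24 mm wide (y), x = -55 to +55 mm, 6 to 36 mm above the underside. The steel blade under it is 6 mm thick; the fork end is 70 mm wide.
- fork_edge (a point): Middle of the fork's straight cross edge that pushes the clip's back: 90 mm ahead of fork's origin, 3 mm above its underside; axes as fork. A tine stands on each side of the edge: the pocket is 48 mm wide for the first 13 mm, then flares to 61 mm at the tips, 24 mm ahead of the edge.
- ratchet: bystander: steel ratchet wrench, 214 mm long, 38 mm wide at the head, 27 mm high, lying along its x; it may lie on either side of the deck, the fork on the other. Origin: underside, between head and handle
- socket: bystander: black socket standing on the bench, 34 mm wide, 72 mm high; origin centre of underside
- hexkey_teal: bystander: T-handle hex key with teal handle, about 180 x 90 x 18 mm, shaft along its x; origin underside, in the middle of its length
- bolt: bystander: steel bolt standing on its head on the deck, 32 mm wide, 59 mm high; origin centre of underside
- glue: bystander: white glue bottle, 52 mm wide, 150 mm high; origin centre of underside
- gear: bystander: plywood gear lying flat, 104 mm across, 15 mm thick; origin centre of underside
Mind the look-alikes: they are no part of the job. Of the things that look like the clip, the smaller one is meant. Leave any orange look-alike of the fork alone.

How it is judged:
By the outcome, as a careful person would: the job done as asked, in the order asked, and still so for the second after the job is handed in, with the robot touching nothing.
It also fails if it takes over 58 s, if anything falls off the work surface, if the arm or the gripper's body presses on something with over 40 N, if the wrist force passes 120 N, or if a joint passes its speed limit or range.

## Working session

There is one attempt and no reset: what is moved stays moved. The work goes in short steps, Python scripts to look and compute and a tool call to move; the robot and the scene stay as the last step left them, time stands still between calls to the robot, and variables do not carry over. Pictures are saved under pics/ and viewed, about 8 in all and at most 12, crops included, and the job is handed in when it is done.

Besides the shell and the picture viewer there is one more tool, called after "Emit:" as a command line: name --pt "numbers of a row" for each row, then --argument value for the rest. drive_tool: Moves the arm, as the interface text tells. Its arguments: {"type":"object","properties":{"deltas":{"type":"array"},"jaw":{"type":"number"},"force":{"type":"number"}},"required":["deltas"]}

```bash
ls; mkdir -p pics; cat > h.py <<'E'
import numpy as np, cv2
from rig import r, cams, job
def grab(n):
    im,d=cams.grab_frame(n); return im,d,cams.camera_params(n)
def ray(P,uv):
    uv=np.asarray(uv,float).reshape(-1,2); s=(uv-[P['cx'],P['cy']])/[P['fx'],P['fy']]; q=s.copy()
    for _ in range(20): q=s/(1+P['k1']*(q**2).sum(1,keepdims=True))
    return np.c_[q,np.ones(len(q))]
def onplane(P,uv,z):
    R=np.array(P['R']);t=np.array(P['t']); d=ray(P,uv)@R; c=-R.T@t
    return c+d*((z-c[2])/d[:,2])[:,None]
def cloud(P,d):
    h,w=d.shape; v,u=np.mgrid[:h,:w]; q=ray(P,np.c_[u.ravel(),v.ravel()])*d.reshape(-1,1)
    return ((q-np.array(P['t']))@np.array(P['R'])).reshape(h,w,3)
def save(n,im): cv2.imwrite('pics/'+n,im[...,::-1])
E
python3 - <<'E'
from h import *
for n in('scene','top'):
    im,d,P=grab(n); save(n+'0.png',im); np.savez(n+'0.npz',im=im,d=d)
    print(n,P['fx'],P['k1'],-np.array(P['R']).T@np.array(P['t']),np.round(np.array(P['R'])[2],2))
print(r.sense())
E
```

```text
pics
scene 519.219095362058 0.0308639602445285 [ 988.44400834 -847.70920187 1022.97277451] [-0.33  0.62 -0.71]
top 494.7653561772013 0.025357634005586518 [ 260.83664032  -25.45153057 1498.63610245] [ 0.19 -0.   -0.98]
{'clock': 0.1, 'qpos': array([-1.14439904e+00,  3.53607158e-01,  1.63404553e+00, -5.82167726e-06,
        1.15523452e+00, -2.40082309e-03]), 'qvel': array([ 1.58784458e-03, -5.69283113e-04, -2.16012719e-03,  2.98882489e-03,
        5.37725550e-05,  7.68849684e-06]), 'joint_efforts': array([ 3.24362572e-04, -6.06358838e+01, -3.42820895e+01,  3.03530487e-05,
        4.05726722e-03,  2.36360222e-05]), 'eef_pos': array([ 259.67352386, -568.0088613 ,  218.22521572]), 'tcp_rot': array([-3.14029809e+00,  2.21513530e-06,  4.28800463e-01]), 'contact_force': array([-0.7333048 , -0.37555313, -0.7316707 ]), 'wrist_torque': array([0.03908234, 0.03027   , 0.00691199]), 'opening': 1.001921348112155}
```

View pics/top0.png

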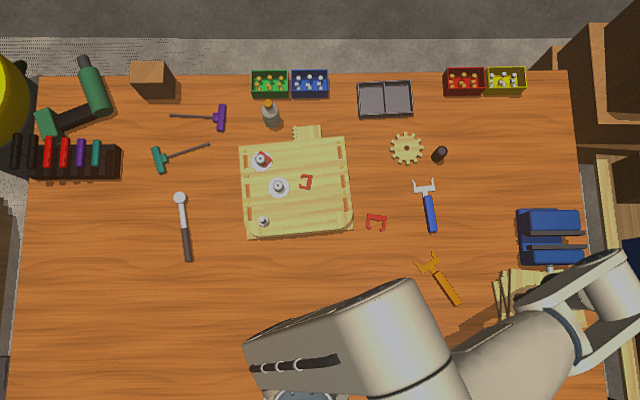

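View pics/scene0.png

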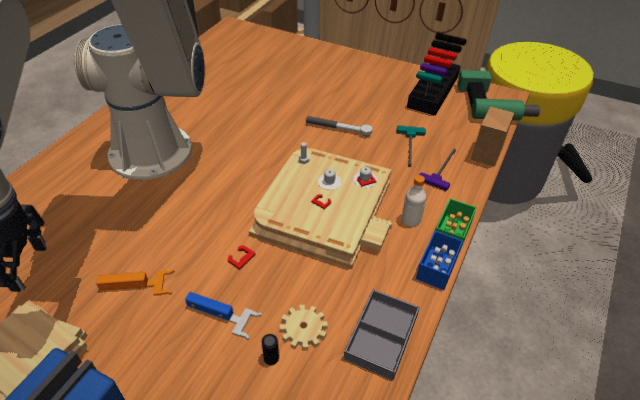

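```bash
python3 - <<'E'
from h import *
f=np.load('top0.npz'); im,d=f['im'],f['d']; P=cams.camera_params('top')
C=cloud(P,d)
hsv=cv2.cvtColor(im,cv2.COLOR_RGB2HSV); H,S,V=cv2.split(hsv)
red=(((H<6)|(H>172))&(S>170)&(V>90)).astype(np.uint8)
blue=((H>105)&(H<125)&(S>150)&(V>80)).astype(np.uint8)
def comps(m,box,z):
    mm=np.zeros_like(m); x0,y0,x1,y1=box; mm[y0:y1,x0:x1]=m[y0:y1,x0:x1]
    n,l,s,c=cv2.connectedComponentsWithStats(mm)
    for i in range(1,n):
        if s[i,4]<15: continue
        v,u=np.nonzero(l==i); w=onplane(P,np.c_[u,v],z)[:,:2]
        rc=cv2.minAreaRect(w.astype(np.float32)); print(c[i].round(1),s[i,4],'mean',w.mean(0).round(1),'rect',np.round(rc[0],1),np.round(rc[1],1),round(rc[2],1),'z',np.median(C[v,u,2]).round(1))
print('clip');comps(red,(240,140,330,240),67)
print('big');comps(red,(355,200,400,240),7)
print('blue');comps(blue,(405,180,450,240),36)
for n,uv in dict(shaft=(279,185),deck=(320,215),bench=(400,260),bladeneck=(425,192)).items(): print(n,C[uv[1],uv[0]].round(1))
a=cv2.resize(im[140:245,235:455],None,fx=3.6,fy=3.6,interpolation=cv2.INTER_CUBIC); save('c1.png',a)
E
```

```text
clip
[266.  158.8] 38 mean [652.3 111.6] rect [655.  113.8] [46.  24.2] 20.7 z 67.6
[306.6 181.6] 68 mean [580.8  -9.1] rect [582.4  -4.2] [31.6 39.9] 79.6 z 68.3
big
[376.  220.1] 155 mean [ 471.8 -218.2] rect [ 466.2 -216.8] [58.7 44.4] 79.7 z 11.5
blue
[430.7 213.1] 203 mean [ 486.7 -378.2] rect [ 487.6 -377.7] [104.8  20.6] 5.7 z 37.6
shaft [567.1  71.2  87.7]
deck [481.1 -47.4  62.1]
bench [ 350.7 -285.4    6. ]
bladeneck [ 556.9 -371.6    7. ]
```

View pics/c1.png

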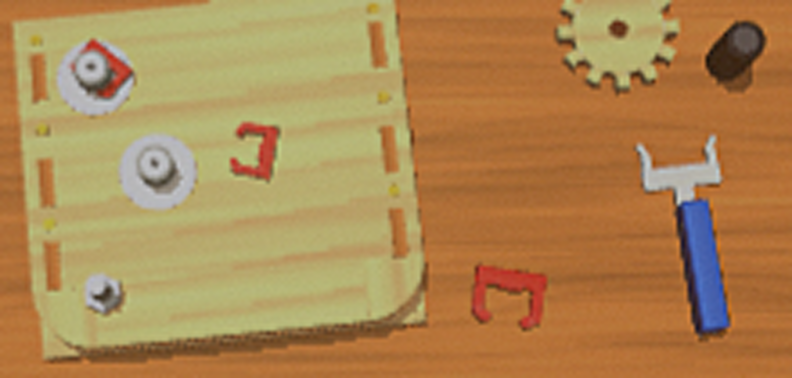

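The scene shows these red clip candidates in the top view: (306,182) is small and loose on the deck, mouth to the left towards the shaft at (279,185). (376,221) is the larger one on the bench. (263,159) is the one already worn. For the fork, blue is at (428,208) and the orange look-alike at (438,279). I choose the clip at (306,182) and the blue fork, and the crop agrees.

```bash
cat > m.py <<'E'
from h import *
def masks(im):
    H,S,V=cv2.split(cv2.cvtColor(im,cv2.COLOR_RGB2HSV))
    return dict(red=((H<6)|(H>172))&(S>150)&(V>80),blue=(H>105)&(H<125)&(S>140)&(V>70),grey=(S<55)&(V>110))
def pix(m,box):
    x0,y0,x1,y1=box; mm=np.zeros(m.shape,np.uint8); mm[y0:y1,x0:x1]=m[y0:y1,x0:x1]
    n,l,s,c=cv2.connectedComponentsWithStats(mm); i=1+np.argmax(s[1:,4]); v,u=np.nonzero(l==i); return np.c_[u,v]
def rep(nm,P,uv,z,show=True):
    w=onplane(P,uv,z)[:,:2].astype(np.float32); rc=cv2.minAreaRect(w); 
    e=cv2.PCACompute(w,None)[1][0]
    print(nm,len(w),'mean',w.mean(0).round(1),'rect c',np.round(rc[0],1),np.round(rc[1],1),round(rc[2],1),'pca deg',np.degrees(np.arctan2(e[1],e[0])).round(1)); return w
E
python3 - <<'E'
from m import *
B=dict(top=dict(clip=(290,170,320,195),sh=(265,170,293,202),blue=(415,190,445,238),blade=(408,172,442,202)),
 scene=dict(clip=(305,190,335,212),sh=(315,165,345,192),blue=(180,285,235,325),blade=(225,305,268,342)))
for n in B:
    f=np.load(n+'0.npz'); im=f['im']; P=cams.camera_params(n); M=masks(im); b=B[n]
    print(n); rep('clip',P,pix(M['red'],b['clip']),67); 
    uv=pix(M['grey'],b['sh']); w=rep('washer',P,uv,60); h=cv2.convexHull(w); print('  encl',cv2.minEnclosingCircle(h),'ell',cv2.fitEllipse(h))
    rep('blue',P,pix(M['blue'],b['blue']),36); rep('blade',P,pix(M['grey'],b['blade']),6)
f=np.load('scene0.npz')['im']; a=cv2.resize(f[140:345,180:400],None,fx=2.9,fy=2.9,interpolation=cv2.INTER_CUBIC); save('c2.png',a)
E
```

```text
top
clip 73 mean [581.3  -8.8] rect c [582.6  -4.4] [31.4 41. ] 78.3 pca deg -11.9
washer 346 mean [567.   75.5] rect c [567.2  74.7] [62.6 60.8] 89.3 pca deg 112.3
  encl ((566.3523559570312, 74.9731216430664), 32.614662170410156) ell ((566.6890869140625, 75.00078582763672), (62.73855209350586, 63.64377212524414), 17.056541442871094)
blue 248 mean [ 487.1 -377.3] rect c [ 487.4 -377.3] [105.4  21.1] 6.8 pca deg 6.6
blade 177 mean [ 569.5 -368.1] rect c [ 571.7 -368.3] [53.3 66.1] 5.1 pca deg 95.6
scene
clip 106 mean [581.7  -9.7] rect c [582.   -6.6] [35.5 41.7] 81.9 pca deg -15.0
washer 274 mean [563.2  80.1] rect c [565.1  83.9] [75.1 61.5] 82.7 pca deg 113.4
  encl ((561.847412109375, 85.02243041992188), 40.22188949584961) ell ((561.7612915039062, 82.98966979980469), (60.95536804199219, 79.93171691894531), 22.380903244018555)
blue 594 mean [ 493.2 -383. ] rect c [ 493.1 -383.6] [114.3  32.8] 6.3 pca deg 4.6
blade 333 mean [ 568.3 -368.6] rect c [ 568.7 -368.7] [59.  66.8] 7.4 pca deg 96.4
```

View pics/c2.png

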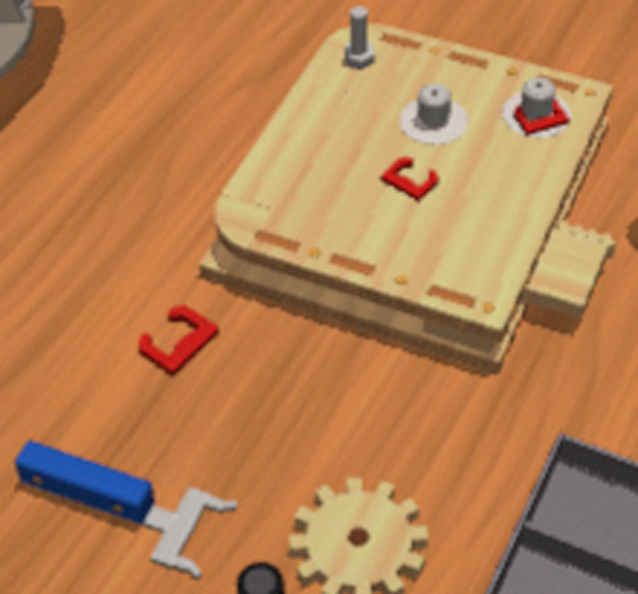

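The deck clip is the small one. Its back is on the -y side and its mouth faces about 79°, while the shaft bears about 103° from it, so the fork must also swing it. Now I move over the blue handle at (487,-377), yaw 0.117.

Emit:
drive_tool --pt "0 0 0 0.104" --pt "0 0 0 0.104" --pt "0 0 0 0.104" --pt "3.1 -2.03 0 0" --pt "3.1 -2.03 0 0" --pt "3.1 -2.03 0 0" --pt "3.1 -2.03 0 0" --pt "3.1 -2.03 0 0" --pt "3.1 -2.03 0 0" --pt "3.1 -2.03 0 0" --pt "3.1 -2.03 0 0" --pt "0 0 0 0" --jaw 0 --force 70

```text
clock: 1.1
eef_pos: [491.4, -374.2, 218.6]
tcp_rot: [-3.14, -0.002, 0.12]
contact_force: [-0.6, 0.0, 0.2]
opening: 1.001
```

Emit:
drive_tool --pt "-0.4 0.25 3.5 0" --pt "0 0 3.5 0" --pt "0 0 3.5 0" --pt "0 0 3.5 0" --pt "0 0 0 0" --pt "0 0 0 0" --pt "0 0 0 0"

```text
clock: 1.68
eef_pos: [484.2, -381.9, 80.4]
tcp_rot: [3.141, -0.001, 0.117]
contact_force: [-0.3, -0.9, 0.7]
opening: 1.002
```

```bash
python3 - <<'E'
from m import *
print(r.sense()['eef_pos'],r.sense()['tcp_rot'])
im,d,P=grab('scene'); save('g1.png',cv2.resize(im[200:360,130:330],None,fx=4,fy=3.7,interpolation=cv2.INTER_CUBIC))
E
```

```text
[ 484.17991444 -381.9425349    80.40114484] [ 3.14064967e+00 -9.41927192e-04  1.16632389e-01]
```

View pics/g1.png

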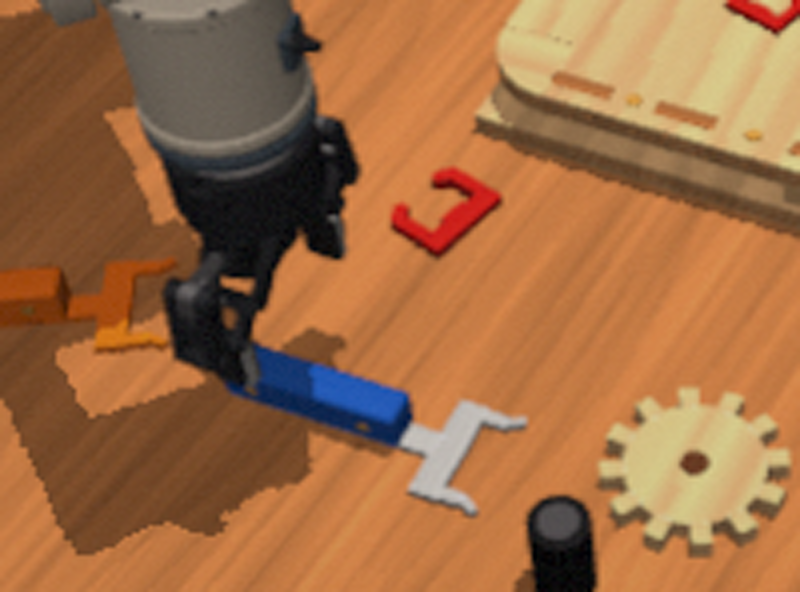

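The fingers are astride the handle line, with nothing nearby. I descend and grip.

Emit:
drive_tool --pt "0.37 -0.42 0 0" --pt "0 0 1.5 0" --pt "0 0 1.5 0" --pt "0 0 1.5 0" --pt "0 0 1.0 0" --pt "0 0 0 0" --pt "0 0 0 0" --pt "0 0 0 0"

```text
clock: 2.4
eef_pos: [487.5, -377.0, 25.1]
tcp_rot: [3.14, -0.001, 0.117]
contact_force: [1.3, 0.5, -0.3]
opening: 1.001
```

Emit:
drive_tool --pt "0 0 0 0" --pt "0 0 0 0" --pt "0 0 0 0" --pt "0 0 0 0" --pt "0 0 0 0" --pt "0 0 0 0" --pt "0 0 0 0" --pt "0 0 0 0" --pt "0 0 0 0" --pt "0 0 0 0" --jaw 1 --force 80

```text
clock: 3.23
eef_pos: [486.7, -376.5, 23.8]
tcp_rot: [-3.142, 0.0, 0.117]
contact_force: [-0.2, -1.3, -0.5]
opening: 0.001
```

Opening 0.001 means nothing is between the pads. I look.

```bash
python3 - <<'E'
from m import *
print(r.sense()['eef_pos'],r.sense()['opening'])
im,d,P=grab('scene'); im2,d2,P2=grab('top')
a=cv2.resize(im[220:360,140:290],(400,373),interpolation=cv2.INTER_CUBIC); b=cv2.resize(im2[140:280,360:510],(400,373),interpolation=cv2.INTER_CUBIC); save('g2.png',np.hstack([a,b]))
M=masks(im2); rep('blade',P2,pix(M['grey'],(408,172,442,202)),6)
rep('bladeS',P,pix(masks(im)['grey'],(225,305,268,342)),6)
E
```

```text
[ 486.71461981 -376.53885627   23.82639524] 0.0006736515766169994
blade 158 mean [ 569.4 -364.6] rect c [ 571.7 -368.3] [53.3 66.1] 5.1 pca deg 97.2
bladeS 337 mean [ 568.3 -368.6] rect c [ 568.6 -368.7] [59.2 66.8] 7.4 pca deg 96.6
```

View pics/g2.png

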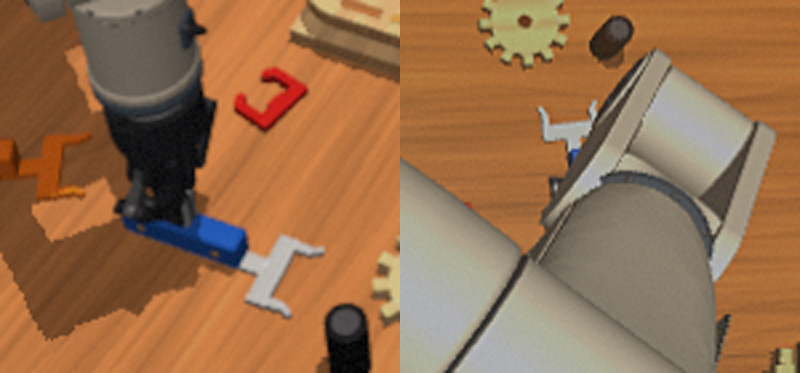

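```bash
python3 - <<'E'
from m import *
im,d,P=grab('scene'); C=cloud(P,d); R=np.array(P['R']);t=np.array(P['t'])
def proj(X):
    c=R@X+t; s=c[:2]/c[2]; s=s*(1+P['k1']*(s@s)); return s*[P['fx'],P['fy']]+[P['cx'],P['cy']]
for X in [(486.7,-376.5,23.8),(486.7,-376.5,36),(486.7,-376.5,100),(486.7,-388.5,7)]: print(X,proj(np.array(X)).round(1))
V=im.max(2); 
sub=(V<75)&(np.arange(640)[None]>175)&(np.arange(640)[None]<225)&(np.arange(400)[:,None]>255)&(np.arange(400)[:,None]<312)&(d>0)
p=C[sub]
for z0 in range(0,140,15):
    q=p[(p[:,2]>=z0)&(p[:,2]<z0+15)]
    if len(q)>5: print(z0,len(q),np.percentile(q[:,:2],[5,50,95],axis=0).round(0).tolist())
b=C[masks(im)['blue']&(np.arange(640)[None]>175)&(np.arange(640)[None]<240)&(np.arange(400)[:,None]>270)&(np.arange(400)[:,None]<330)]
print('blue',np.percentile(b,[3,50,97],axis=0).round(1).tolist())
save('g3.png',cv2.resize(im[255:335,170:270],None,fx=7.5,fy=7.5,interpolation=cv2.INTER_CUBIC))
E
```

```text
(486.7, -376.5, 23.8) [208.7 304.9]
(486.7, -376.5, 36) [208.  301.9]
(486.7, -376.5, 100) [203.9 285. ]
(486.7, -388.5, 7) [206.6 313.2]
15 24 [[439.0, -395.0], [453.0, -394.0], [466.0, -392.0]]
30 8 [[454.0, -390.0], [496.0, -378.0], [498.0, -372.0]]
45 37 [[487.0, -390.0], [495.0, -382.0], [498.0, -369.0]]
60 28 [[494.0, -390.0], [495.0, -382.0], [498.0, -371.0]]
75 73 [[481.0, -401.0], [496.0, -386.0], [501.0, -351.0]]
90 92 [[484.0, -412.0], [496.0, -391.0], [503.0, -341.0]]
105 106 [[493.0, -423.0], [501.0, -380.0], [504.0, -329.0]]
120 172 [[486.0, -437.0], [499.0, -419.0], [506.0, -324.0]]
135 114 [[486.0, -424.0], [499.0, -412.0], [506.0, -387.0]]
blue [[447.9, -393.5, 15.4], [509.4, -383.9, 33.5], [541.2, -365.2, 39.7]]
```

View pics/g3.png

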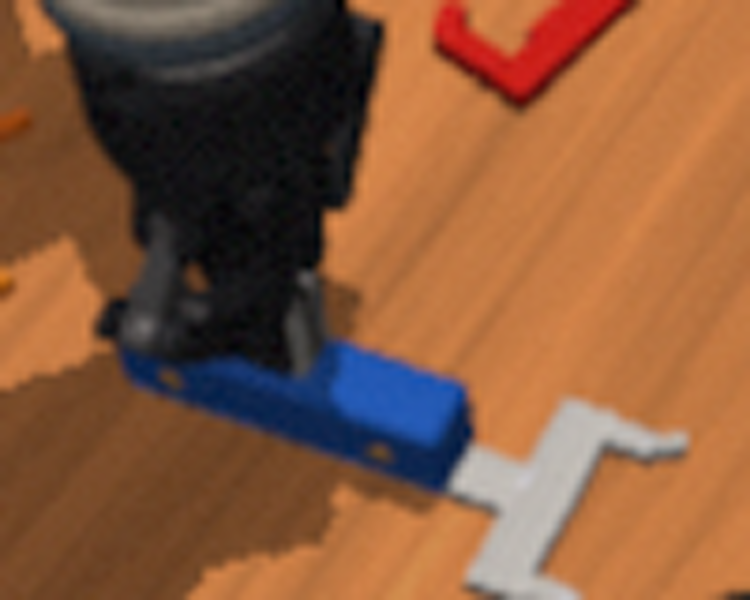

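The picture shows the shut fingertips ending inside the handle's outline at crop (300,370), with the near side of the handle (crop 250,400) uncovered. The fork itself has not moved. I will open and retry gently in stages.

Emit:
drive_tool --pt "0 0 0 0" --pt "0 0 0 0" --pt "0 0 0 0" --pt "0 0 0 0" --pt "0 0 0 0" --pt "0 0 0 0" --pt "0 0 0 0" --pt "0 0 0 0" --pt "0 0 0 0" --pt "0 0 0 0" --jaw 0

```text
clock: 4.22
eef_pos: [486.8, -376.6, 23.9]
tcp_rot: [3.142, -0.0, 0.117]
contact_force: [0.7, -0.2, 0.6]
opening: 1.004
```

```bash
python3 - <<'E'
from m import *
s=r.sense(); print(s['eef_pos'],s['opening'],s['contact_force'])
im,d,P=grab('scene')
rep('bladeS',P,pix(masks(im)['grey'],(225,305,268,342)),6); rep('blueS',P,pix(masks(im)['blue'],(180,285,245,330)),36)
C=cloud(P,d); V=im.max(2); g=np.indices(V.shape)
sub=(V<75)&(g[1]>160)&(g[1]<240)&(g[0]>240)&(g[0]<325)&(d>0); p=C[sub]
for z0 in range(5,100,12):
    q=p[(p[:,2]>=z0)&(p[:,2]<z0+12)]
    if len(q)>5: print(z0,len(q),np.percentile(q[:,:2],[5,50,95],axis=0).round(0).tolist())
save('g4.png',cv2.resize(im[235:335,160:270],None,fx=6,fy=6,interpolation=cv2.INTER_CUBIC))
E
```

```text
[ 486.78510147 -376.59676184   23.91642548] 1.0040273877015424 [ 0.73761031 -0.153339    0.59995973]
bladeS 336 mean [ 568.4 -368.6] rect c [ 568.7 -368.7] [59.  66.8] 7.4 pca deg 96.5
blueS 418 mean [ 509.5 -381.2] rect c [ 509.2 -381.8] [81.5 32.6] 7.1 pca deg 2.4
5 17 [[473.0, -390.0], [520.0, -386.0], [540.0, -367.0]]
17 26 [[474.0, -392.0], [525.0, -386.0], [542.0, -366.0]]
53 38 [[475.0, -431.0], [488.0, -333.0], [500.0, -330.0]]
65 52 [[473.0, -432.0], [491.0, -336.0], [502.0, -331.0]]
77 38 [[479.0, -432.0], [494.0, -334.0], [503.0, -329.0]]
89 49 [[486.0, -448.0], [501.0, -424.0], [506.0, -310.0]]
```

View pics/g4.png

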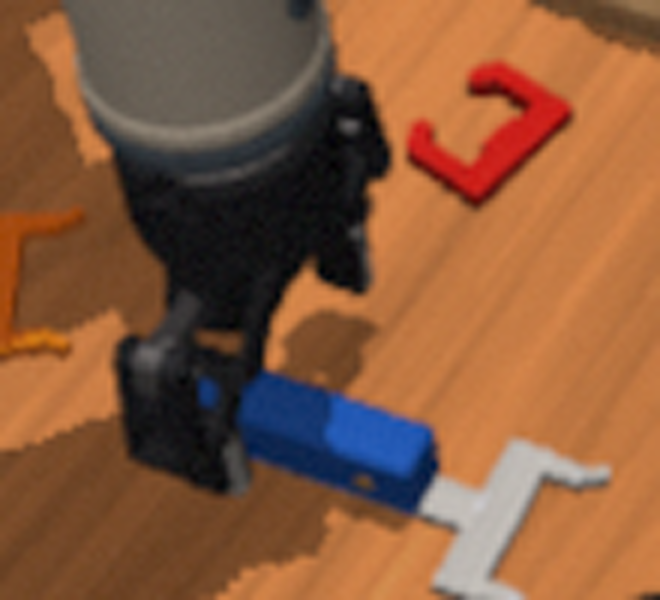

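```bash
python3 - <<'E'
from m import *
print('tips',r.tcp_to_tips,[a for a in dir(r) if a[0]!='_'])
P=cams.camera_params('scene'); o=-np.array(P['R']).T@np.array(P['t'])
for uv in [(198.3,316.7),(191,313)]:
    d=(onplane(P,[uv],0)[0]-o)
    for y in (-415,-425,-432): print(uv,y,(o+d*((y-o[1])/d[1])).round(1))
E
```

```text
tips 17.0 ['MotionError', 'sense', 'tcp_to_tips']
(198.3, 316.7) -415 [ 487.6 -415.    31. ]
(198.3, 316.7) -425 [ 499.2 -425.    53.9]
(198.3, 316.7) -432 [ 507.3 -432.    69.9]
(191, 313) -415 [ 468.1 -415.    31.4]
(191, 313) -425 [ 480.1 -425.    54.3]
(191, 313) -432 [ 488.5 -432.    70.3]
```

Casting rays onto the pads' x-y puts the open tips at z≈48, while the state implies about 20. So the real gripper is about 28 mm higher than reported, and the fingers closed above the handle. I go down in small steps and watch the force.

Emit:
drive_tool --pt "0 0 0.4 0" --pt "0 0 0.4 0" --pt "0 0 0.4 0" --pt "0 0 0.4 0" --pt "0 0 0 0" --pt "0 0 0 0" --pt "0 0 0 0"

```text
clock: 4.85
eef_pos: [486.8, -376.6, 7.8]
tcp_rot: [-3.141, 0.0, 0.117]
contact_force: [-0.4, -1.1, 0.7]
opening: 1.001
```

```bash
python3 - <<'E'
from m import *
s=r.sense(); print(s['eef_pos'],s['opening'],s['contact_force'],s['qpos'])
im,d,P=grab('scene'); C=cloud(P,d); V=im.max(2); g=np.indices(V.shape)
sub=(V<75)&(g[1]>160)&(g[1]<202)&(g[0]>240)&(g[0]<345)&(d>0)
v,u=np.nonzero(sub); k=np.argsort(-v)[:12]; print(np.c_[u[k],v[k],C[v[k],u[k]]].round(0))
E
```

```text
[ 486.75523051 -376.5670674     7.8133042 ] 1.0009426204952965 [-0.36273124 -1.05359164  0.71299677] [-6.60901174e-01  5.98221935e-01  1.78991036e+00  3.03319243e-05
  7.53589404e-01  7.93079646e-01]
[[ 199.  321.  499. -426.   37.]
 [ 198.  321.  500. -429.   43.]
 [ 197.  321.  498. -430.   44.]
 [ 200.  320.  500. -424.   39.]
 [ 199.  320.  499. -426.   42.]
 [ 198.  320.  500. -429.   47.]
 [ 197.  320.  499. -431.   49.]
 [ 196.  320.  497. -431.   48.]
 [ 195.  320.  493. -431.   44.]
 [ 194.  320.  491. -432.   45.]
 [ 200.  319.  502. -424.   46.]
 [ 199.  319.  500. -425.   45.]]
```

Emit:
drive_tool --pt "0 0 0.3 0" --pt "0 0 0.3 0" --pt "0 0 0.3 0" --pt "0 0 0.3 0" --pt "0 0 0 0" --pt "0 0 0 0" --pt "0 0 0 0"

```text
clock: 5.48
eef_pos: [486.7, -376.6, -4.2]
tcp_rot: [-3.142, 0.0, 0.117]
contact_force: [-0.1, -1.3, -0.9]
opening: 0.998
```

Emit:
drive_tool --pt "0 0 0 0" --pt "0 0 0 0" --pt "0 0 0 0" --pt "0 0 0 0" --pt "0 0 0 0" --pt "0 0 0 0" --pt "0 0 0 0" --pt "0 0 0 0" --jaw 0.6

```text
clock: 6.15
eef_pos: [486.8, -376.6, -4.1]
tcp_rot: [3.142, -0.0, 0.117]
contact_force: [-0.7, 0.5, -0.1]
opening: 0.397
```

```bash
python3 - <<'E'
from m import *
s=r.sense(); print(s['eef_pos'],s['opening'],s['contact_force'])
im,d,P=grab('scene'); C=cloud(P,d); V=im.max(2); g=np.indices(V.shape)
save('g5.png',cv2.resize(im[250:340,160:270],None,fx=6,fy=6,interpolation=cv2.INTER_CUBIC))
E
```

```text
[ 486.76503431 -376.55739749   -4.11746386] 0.39707472895870766 [-0.73587755  0.45267834 -0.12303789]
```

View pics/g5.png

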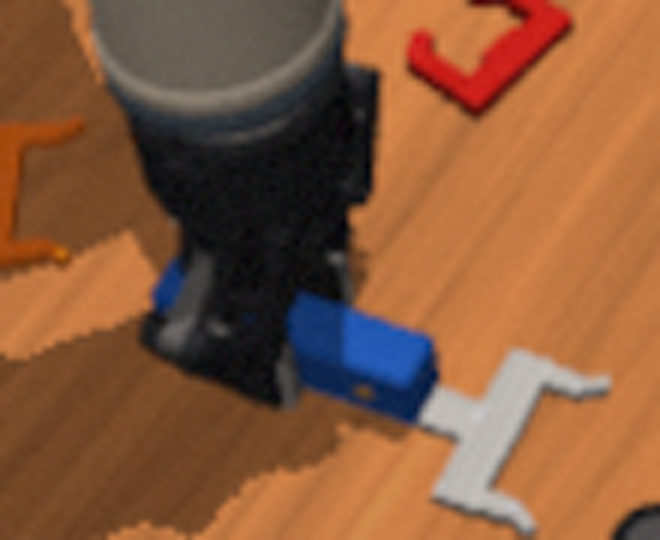

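The near finger now covers the handle's near side at crop (250,360), so it is astride. I close the grip.

Emit:
drive_tool --pt "0 0 0 0" --pt "0 0 0 0" --pt "0 0 0 0" --pt "0 0 0 0" --pt "0 0 0 0" --pt "0 0 0 0" --pt "0 0 0 0" --pt "0 0 0 0" --jaw 1 --force 80

```text
clock: 6.87
eef_pos: [486.9, -376.8, -3.8]
tcp_rot: [3.141, -0.0, 0.117]
contact_force: [-0.5, -0.2, 5.3]
opening: 0.265
```

Gripped, with opening 0.265 ≈ 23 mm. I lift straight up and then turn.

Emit:
drive_tool --pt "0 0 -0.5 0" --pt "0 0 -1 0" --pt "0 0 -1.5 0" --pt "0 0 -2 0" --pt "0 0 -2 0" --pt "0 0 -2 0" --pt "0 0 -1.5 0" --pt "0 0 -0.5 0" --pt "0 0 0 0" --pt "0 0 0 0"

```text
clock: 7.7
eef_pos: [486.4, -376.3, 105.6]
tcp_rot: [-3.141, 0.0, 0.117]
contact_force: [-0.6, 0.3, -1.4]
opening: 0.27
```

Emit:
drive_tool --pt "0 0 0 -0.08" --pt "0 0 0 -0.12" --pt "0 0 0 -0.12" --pt "0 0 0 -0.12" --pt "0 0 0 -0.12" --pt "0 0 0 -0.12" --pt "0 0 0 -0.12" --pt "0 0 0 -0.12" --pt "0 0 0 -0.12" --pt "0 0 0 -0.12" --pt "0 0 0 -0.08" --pt "0 0 0 -0.04"

```text
clock: 8.7
eef_pos: [485.9, -375.9, 104.1]
tcp_rot: [-3.139, -0.001, 1.402]
contact_force: [0.1, 0.4, -1.7]
opening: 0.266
```

Emit:
drive_tool --pt "1.5 0.2 0 0" --pt "2.9 0.41 0 0" --pt "2.9 0.41 0 0" --pt "2.9 0.41 0 0" --pt "2.9 0.41 0 0" --pt "2.9 0.41 0 0" --pt "2.9 0.41 0 0" --pt "2.9 0.41 0 0" --pt "1.8 0.2 0 0" --pt "0 0 0 0" --pt "0 0 0 0" --pt "0 0 0 0"

```text
clock: 9.7
eef_pos: [559.2, -149.7, 105.2]
tcp_rot: [-3.14, 0.0, 1.397]
contact_force: [0.5, -0.1, -2.2]
opening: 0.267
```

```bash
python3 - <<'E'
from m import *
s=r.sense(); print(s['eef_pos'],s['tcp_rot'],s['opening'])
z=s['eef_pos'][2]+3.8
for n in('scene','top'):
    im,d,P=grab(n); np.savez(n+'1.npz',im=im,d=d); save(n+'1.png',im)
im=np.load('scene1.npz')['im']; im2=np.load('top1.npz')['im']
save('g6.png',np.hstack([cv2.resize(im[120:280,220:400],(400,356)),cv2.resize(im2[130:290,240:420],(400,356))]))
E
```

```text
[ 559.19023671 -149.69275937  105.18409972] [-3.14029074e+00  1.53350989e-04  1.39687427e+00] 0.2673249714570033
```

View pics/g6.png

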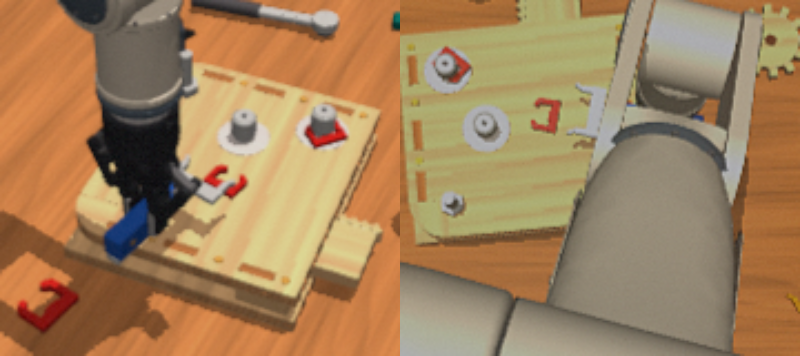

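The fork is level behind the clip, held by the handle. I check its height and edge numerically before lowering.

```bash
python3 - <<'E'
from m import *
yaw=1.397; dx=np.array([np.cos(yaw),np.sin(yaw)]); dy=np.array([-dx[1],dx[0]])
for n,b in dict(top=(310,160,338,196),scene=(300,185,330,215)).items():
    f=np.load(n+'1.npz'); P=cams.camera_params(n); C=cloud(P,f['d']); uv=pix(masks(f['im'])['grey'],b)
    c=C[uv[:,1],uv[:,0]]; print(n,len(uv),'z',np.percentile(c[:,2],[10,50,90]).round(1))
    w=onplane(P,uv,115)[:,:2]; a=(w-[559.2,-149.7])@dx; l=(w-[559.2,-149.7])@dy
    print('  along',a.min().round(1),a.max().round(1),'lat',l.min().round(1),l.max().round(1))
    for k in range(60,124,6):
        s=(a>=k)&(a<k+6); 
        if s.any(): print('   ',k,s.sum(),l[s].min().round(1),l[s].max().round(1))
    h=pix(masks(f['im'])['red'],(290,170,325,200) if n=='top' else (305,190,335,212)); rep('clip',P,h,67)
E
```

```text
top 379 z [113.6 577.8 611.9]
  along 50.6 112.6 lat -63.7 42.2
    60 72 -63.7 40.8
    66 50 -45.1 41.8
    72 52 -34.5 42.2
    78 49 -34.0 32.1
    84 47 -33.1 30.1
    90 16 -32.2 31.1
    96 11 -33.7 29.1
    102 10 -32.8 30.0
    108 8 -35.3 33.3
clip 76 mean [582.   -8.8] rect c [582.9  -4.3] [31.6 40.9] 79.6 pca deg -12.1
scene 87 z [112.9 115.6 118.4]
  along 71.0 111.1 lat -33.8 -7.9
    66 3 -33.8 -12.4
    72 18 -33.7 -10.3
    78 21 -33.6 -8.1
    84 20 -33.4 -7.9
    90 11 -33.4 -9.8
    96 5 -31.3 -25.4
    102 5 -31.2 -25.3
    108 4 -33.0 -27.1
clip 45 mean [567.9  -5.1] rect c [569.9  -2.9] [31.4 16.7] 81.9 pca deg 91.6
```

Blade top z≈115, as predicted, with the edge 90 mm ahead and central within 1 mm. I lower towards the deck.

Emit:
drive_tool --pt "0 0 1.2 0" --pt "0 0 1.2 0" --pt "0 0 1.2 0" --pt "0 0 0.8 0" --pt "0 0 0.2 0" --pt "0 0 0 0" --pt "0 0 0 0" --pt "0 0 0 0"

```text
clock: 10.47
eef_pos: [560.2, -149.9, 60.2]
tcp_rot: [3.141, 0.0, 1.397]
contact_force: [0.1, -0.6, -1.4]
opening: 0.262
```

Emit:
drive_tool --pt "0 0 0.05 0" --pt "0 0 0.05 0" --pt "0 0 0 0" --pt "0 0 0 0" --pt "0 0 0 0"

```text
clock: 10.88
eef_pos: [559.9, -149.8, 59.0]
tcp_rot: [3.141, 0.0, 1.397]
contact_force: [0.6, 0.3, -2.2]
opening: 0.268
```

Emit:
drive_tool --pt "0 0 0.1 0" --pt "0 0 0.05 0" --pt "0 0 0 0" --pt "0 0 0 0" --pt "0 0 0 0"

```text
clock: 11.3
eef_pos: [559.8, -149.8, 57.3]
tcp_rot: [-3.141, 0.0, 1.397]
contact_force: [0.5, 0.4, -2.6]
opening: 0.266
```

Emit:
drive_tool --pt "0 0 0.05 0" --pt "0 0 0 0" --pt "0 0 0 0" --pt "0 0 0 0"

```text
clock: 11.63
eef_pos: [559.8, -149.8, 56.9]
tcp_rot: [-3.142, -0.0, 1.397]
contact_force: [0.1, -0.0, -2.0]
opening: 0.266
```

Emit:
drive_tool --pt "0 0 0.05 0" --pt "0 0 0 0" --pt "0 0 0 0" --pt "0 0 0 0"

```text
clock: 11.97
eef_pos: [559.8, -149.8, 56.4]
tcp_rot: [3.142, -0.0, 1.397]
contact_force: [-0.3, 0.5, -0.9]
opening: 0.266
```

The load is easing onto the deck at TCP z 56.4. I shift 3 mm to centre and advance about 36 mm.

Emit:
drive_tool --pt "0 -0.3 -0.03 0" --pt "0.4 0 0 0" --pt "0.4 0 0 0" --pt "0.4 0 0 0" --pt "0.4 0 0 0" --pt "0.4 0 0 0" --pt "0.4 0 0 0" --pt "0.4 0 0 0" --pt "0.4 0 0 0" --pt "0.4 0 0 0" --pt "0 0 0 0" --pt "0 0 0 0"

```text
clock: 12.97
eef_pos: [563.1, -113.6, 56.7]
tcp_rot: [3.142, 0.0, 1.397]
contact_force: [0.7, -0.1, -3.0]
opening: 0.265
```

```bash
cat > look.py <<'E'
from m import *
import sys
s=r.sense(); p=s['eef_pos'];yaw=s['tcp_rot'][2]; print(p.round(1),s['tcp_rot'].round(3),s['contact_force'].round(1),s['opening'].round(3))
dx=np.array([np.cos(yaw),np.sin(yaw)]); dy=np.array([-dx[1],dx[0]])
o=p[:2]-1*dy; print('edge',(o+90*dx).round(1),'shaft rel edge (along,lat)',(( [566.6,75]-(o+90*dx))@np.c_[dx,dy]).round(1))
for n,b in dict(top=(265,160,330,200),scene=(300,160,345,215)).items():
    im,d,P=grab(n); np.savez(n+'L.npz',im=im,d=d); uv=pix(masks(im)['red'],b); w=rep(n+' clip',P,uv,67)
    a=(w-(o+90*dx))@np.c_[dx,dy]; print('   rel edge: along',a[:,0].min().round(1),a[:,0].max().round(1),'lat',a[:,1].min().round(1),a[:,1].max().round(1),'px',uv.mean(0).round())
E
python3 look.py
```

```text
Traceback (most recent call last):
  File "look.py", line 3, in <module>
    s=r.sense(); p=s['eef_pos'];yaw=s['tcp_rot'][2]; print(p.round(1),s['tcp_rot'].round(3),s['contact_force'].round(1),s['opening'].round(3))
                                                                                                                        ^^^^^^^^^^^^^^^^^^
AttributeError: 'float' object has no attribute 'round'
```

```bash
sed -i "s/s\['opening'\].round(3)/round(s['opening'],3)/" look.py; python3 look.py
```

```text
[ 563.1 -113.6   56.7] [3.142 0.    1.397] [ 0.7 -0.1 -3. ] 0.265
edge [579.7 -25.1] shaft rel edge (along,lat) [96.4 30.1]
top clip 76 mean [581.9  -8.8] rect c [582.6  -4.4] [31.4 41. ] 78.3 pca deg -11.5
   rel edge: along 5.3 37.0 lat -20.1 20.9 px [306. 181.]
scene clip 105 mean [581.2  -9.2] rect c [581.   -5.6] [34.3 43.6] 80.9 pca deg -12.6
   rel edge: along 2.3 36.8 lat -20.0 23.7 px [320. 202.]
```

The clip is centred in the pocket, 2–5 mm ahead of the edge. I make contact, then swing it about the edge by 0.31 rad while advancing.

Emit:
drive_tool --pt "0.2 0 0 0" --pt "0.2 0 0 0" --pt "0.25 0.28 0 -0.031" --pt "0.25 0.28 0 -0.031" --pt "0.25 0.28 0 -0.031" --pt "0.25 0.28 0 -0.031" --pt "0.25 0.28 0 -0.031" --pt "0.25 0.28 0 -0.031" --pt "0.25 0.28 0 -0.031" --pt "0.25 0.28 0 -0.031" --pt "0.25 0.28 0 -0.031" --pt "0.25 0.28 0 -0.031"

```text
clock: 14.07
eef_pos: [592.7, -85.8, 56.7]
tcp_rot: [3.142, -0.0, 1.708]
contact_force: [0.2, 0.4, -2.2]
opening: 0.268
```

Emit:
drive_tool --pt "0 0 0 0" --pt "0 0 0 0" --pt "0 0 0 0"

```text
clock: 14.32
eef_pos: [592.3, -86.0, 56.6]
tcp_rot: [-3.141, -0.0, 1.706]
contact_force: [0.1, -0.4, -1.9]
opening: 0.268
```

```bash
python3 look.py
```

```text
[592.3 -86.   56.6] [-3.141 -0.     1.706] [ 0.1 -0.4 -1.9] 0.268
edge [581.2   3.3] shaft rel edge (along,lat) [73.   4.8]
top clip 64 mean [580.1  18.9] rect c [577.1  22.3] [29.7 42.4] 89.8 pca deg -2.3
   rel edge: along 2.1 33.2 lat -19.5 21.6 px [297. 182.]
scene clip 13 mean [592.   31.4] rect c [592.   31.4] [ 5.2 14.8] 26.0 pca deg 124.3
   rel edge: along 19.3 33.4 lat -19.3 -9.8 px [331. 193.]
```

Emit:
drive_tool --pt "0.3 -0.08 0 0" --pt "0.3 -0.08 0 0" --pt "0.3 -0.08 0 0" --pt "0.3 -0.08 0 0" --pt "0.3 -0.08 0 0" --pt "0.3 -0.08 0 0" --pt "0.3 0 0 0" --pt "0.3 0 0 0" --pt "0.3 0 0 0" --pt "0 0 0 0" --pt "0 0 0 0" --pt "0 0 0 0"

```text
clock: 15.42
eef_pos: [584.2, -59.9, 56.7]
tcp_rot: [3.141, 0.0, 1.707]
contact_force: [0.4, -0.5, -1.7]
opening: 0.266
```

```bash
python3 look.py; python3 - <<'E'
from m import *
im=np.load('topL.npz')['im']; save('p1.png',cv2.resize(im[150:220,245:355],None,fx=6,fy=6,interpolation=cv2.INTER_CUBIC))
E
```

```text
[584.2 -59.9  56.7] [3.141 0.    1.707] [ 0.4 -0.5 -1.7] 0.266
edge [573.   29.4] shaft rel edge (along,lat) [46.   0.1]
top clip 29 mean [583.5  47.8] rect c [579.4  51.1] [26.4 24.4] 80.5 pca deg 72.3
   rel edge: along 5.3 33.0 lat -20.0 6.3 px [287. 181.]
scene clip 11 mean [583.8  59.9] rect c [583.6  60.9] [ 5.3 15.2] 25.8 pca deg 130.4
   rel edge: along 22.5 36.2 lat -19.6 -9.9 px [333. 185.]
```

View pics/p1.png

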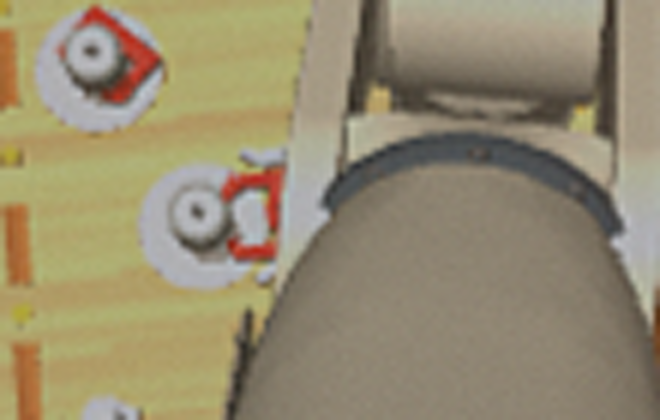

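The clip (crop 255,215) is in the pocket, its mouth towards the shaft (205,215) and centred. I push on, watching the force.

Emit:
drive_tool --pt "0.2 0 0 0" --pt "0.2 0 0 0" --pt "0.2 0 0 0" --pt "0.1 0 0 0" --pt "0.1 0 0 0" --pt "0.1 0 0 0" --pt "0.1 0 0 0"

```text
clock: 16.1
eef_pos: [583.0, -50.3, 56.8]
tcp_rot: [3.141, 0.001, 1.707]
contact_force: [0.4, -4.3, -1.9]
opening: 0.267
```

Emit:
drive_tool --pt "0.1 0 0 0" --pt "0.1 0 0 0" --pt "0.1 0 0 0" --pt "0.1 0 0 0" --pt "0 0 0 0"

```text
clock: 16.52
eef_pos: [582.4, -46.4, 56.8]
tcp_rot: [3.141, 0.001, 1.707]
contact_force: [1.6, -4.5, -1.7]
opening: 0.265
```

Emit:
drive_tool --pt "0.1 0 0 0" --pt "0.1 0 0 0" --pt "0.1 0 0 0" --pt "0 0 0 0" --pt "0 0 0 0"

```text
clock: 16.93
eef_pos: [581.7, -42.5, 56.6]
tcp_rot: [-3.141, -0.001, 1.707]
contact_force: [0.5, -0.2, -2.3]
opening: 0.265
```

The force peaked and dropped, so the jaws have closed behind the shaft. I push home until it stops.

Emit:
drive_tool --pt "0.1 0 0 0" --pt "0.1 0 0 0" --pt "0.1 0 0 0" --pt "0 0 0 0"

```text
clock: 17.27
eef_pos: [581.3, -39.6, 56.6]
tcp_rot: [-3.141, -0.0, 1.707]
contact_force: [-0.1, 0.5, -2.4]
opening: 0.267
```

Emit:
drive_tool --pt "0.08 0 0 0" --pt "0.08 0 0 0" --pt "0 0 0 0"

```text
clock: 17.52
eef_pos: [581.1, -38.2, 56.7]
tcp_rot: [-3.141, -0.0, 1.707]
contact_force: [-0.7, 0.4, -1.4]
opening: 0.268
```

Emit:
drive_tool --pt "0.08 0 0 0" --pt "0.08 0 0 0" --pt "0 0 0 0"

```text
clock: 17.77
eef_pos: [581.1, -37.5, 56.8]
tcp_rot: [3.141, 0.001, 1.707]
contact_force: [0.4, -3.6, -0.8]
opening: 0.267
```

Emit:
drive_tool --pt "0.08 0 0 0" --pt "0.08 0 0 0" --pt "0 0 0 0"

```text
clock: 18.02
eef_pos: [581.3, -37.2, 57.1]
tcp_rot: [3.141, 0.003, 1.708]
contact_force: [0.5, -13.2, 0.1]
opening: 0.267
```

```bash
python3 look.py
```

```text
[581.3 -37.2  57.1] [3.141e+00 3.000e-03 1.708e+00] [  0.5 -13.2   0.1] 0.267
edge [570.   52.1] shaft rel edge (along,lat) [23.1  0.2]
top clip 15 mean [641.1 108.3] rect c [641.3 109.6] [ 7.1 23.6] 52.1 pca deg -35.3
   rel edge: along 36.3 53.5 lat -85.6 -68.1 px [267. 162.]
scene clip 5 mean [581.   82.2] rect c [581.1  81.4] [2.7 7.8] 25.5 pca deg 125.3
   rel edge: along 24.2 31.6 lat -17.5 -12.6 px [336. 180.]
```

It hits a hard stop at 13 N with the edge 23 mm short of the axis (24 expected), so the clip is home. I back straight out, lift and check.

Emit:
drive_tool --pt "-0.2 0 0 0" --pt "-0.3 0 0 0" --pt "-0.4 0 0 0" --pt "-0.8 0 0 0" --pt "-1.2 0 0 0" --pt "-1.6 0 0 0" --pt "-1.6 0 0 0" --pt "-1 0 -1 0" --pt "0 0 -2 0" --pt "0 0 -2 0" --pt "0 0 -1 0" --pt "0 0 0 0"

```text
clock: 19.12
eef_pos: [592.2, -106.4, 119.6]
tcp_rot: [3.137, 0.001, 1.706]
contact_force: [1.1, 0.1, -1.5]
opening: 0.263
```

Emit:
drive_tool --pt "-2 0 0 0" --pt "-3 0 0 0" --pt "-3.5 0 0 0" --pt "-3.5 0 0 0" --pt "-3.5 0 0 0" --pt "-3.5 0 0 0" --pt "-3 0 0 0" --pt "-2 0 0 0" --pt "0 0 0 0" --pt "0 0 0 0"

```text
clock: 19.95
eef_pos: [622.1, -344.1, 115.4]
tcp_rot: [-3.14, -0.001, 1.705]
contact_force: [-0.3, 0.2, -2.7]
opening: 0.266
```

```bash
python3 look.py; python3 - <<'E'
from m import *
im=np.load('topL.npz')['im']; s=np.load('sceneL.npz')['im']
save('p2.png',np.hstack([cv2.resize(s[150:220,290:400],(400,255),interpolation=cv2.INTER_CUBIC),cv2.resize(im[145:215,245:355],(400,255),interpolation=cv2.INTER_CUBIC)]))
for n,im,b in(('top',im,(270,165,300,205)),('scene',s,(315,165,350,198))):
    rep(n,cams.camera_params(n),pix(masks(im)['red'],b),67)
E
```

```text
[ 622.1 -344.1  115.4] [-3.140e+00 -1.000e-03  1.705e+00] [-0.3  0.2 -2.7] 0.266
edge [ 611.1 -254.8] shaft rel edge (along,lat) [ 3.328e+02 -1.000e-01]
top clip 49 mean [563.1  61.5] rect c [567.1  66.5] [29.5 39.3] 89.3 pca deg -11.8
   rel edge: along 310.9 341.3 lat -19.4 20.9 px [283. 188.]
scene clip 84 mean [568.4  60.6] rect c [566.7  65.5] [40.8 34.5] 10.3 pca deg 14.0
   rel edge: along 306.6 341.3 lat -19.9 21.2 px [328. 183.]
top 49 mean [563.1  61.5] rect c [567.1  66.5] [29.5 39.3] 89.3 pca deg -11.8
scene 84 mean [568.4  60.6] rect c [566.7  65.5] [40.8 34.5] 10.3 pca deg 14.0
```

View pics/p2.png

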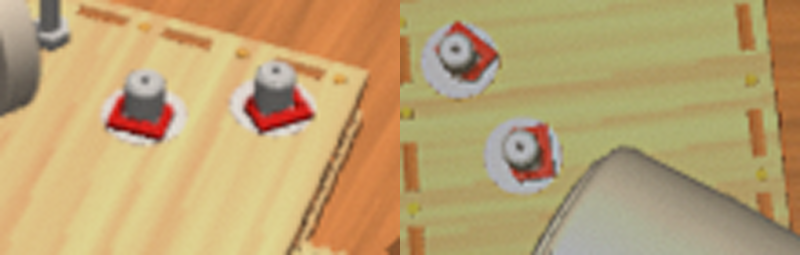

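Both views show the clip round the shaft like the second shaft's clip: scene crop (140,120), top crop (530,150). Its back is 24 ± 2 mm from the axis. I take the fork back to its old spot.

Emit:
drive_tool --pt "-0.2 -1.8 0 0" --pt "-0.3 -3 0 0" --pt "-0.3 -3 0 0" --pt "-0.3 -3 0 0" --pt "-0.3 -2 0 0" --pt "0 -1 0 0" --pt "0 0 0 0.08" --pt "0 0 0 0.12" --pt "0 0 0 0.12" --pt "0 0 0 0.12" --pt "0 0 0 0.12" --pt "0 0 0 0.12"

```text
clock: 21.05
eef_pos: [488.8, -374.8, 116.7]
tcp_rot: [3.141, -0.0, 1.022]
contact_force: [-0.3, 0.3, -1.8]
opening: 0.269
```

Emit:
drive_tool --pt "0 0 0 0.12" --pt "0 0 0 0.12" --pt "0 0 0 0.12" --pt "0 0 0 0.12" --pt "0 0 0 0.12" --pt "0 0 0 0.12" --pt "0 0 0 0.12" --pt "0 0 0 0.07" --pt "0 0 0 0" --pt "0 0 0 0" --pt "0 0 0 0"

```text
clock: 21.97
eef_pos: [488.5, -375.4, 116.7]
tcp_rot: [-3.142, -0.0, 0.12]
contact_force: [0.8, 0.2, -2.0]
opening: 0.267
```

Now I go down: 116.7 → about -2, then the last few mm gently.

Emit:
drive_tool --pt "0 0 1.5 0" --pt "0 0 2.5 0" --pt "0 0 2.5 0" --pt "0 0 2.5 0" --pt "0 0 1.5 0" --pt "0 0 0.8 0" --pt "0 0 0.3 0" --pt "0 0 0 0" --pt "0 0 0 0" --pt "0 0 0 0"

```text
clock: 22.8
eef_pos: [488.9, -376.6, 1.9]
tcp_rot: [3.14, -0.001, 0.117]
contact_force: [0.6, -0.2, -1.7]
opening: 0.267
```

Emit:
drive_tool --pt "0 0 0.1 0" --pt "0 0 0.1 0" --pt "0 0 0 0" --pt "0 0 0 0" --pt "0 0 0 0"

```text
clock: 23.22
eef_pos: [488.1, -376.0, -1.2]
tcp_rot: [3.142, -0.0, 0.117]
contact_force: [-0.6, 0.1, -1.7]
opening: 0.267
```

Emit:
drive_tool --pt "0 0 0.1 0" --pt "0 0 0.1 0" --pt "0 0 0 0" --pt "0 0 0 0" --pt "0 0 0 0"

```text
clock: 23.63
eef_pos: [488.0, -376.0, -3.4]
tcp_rot: [-3.141, 0.0, 0.117]
contact_force: [-0.9, 0.4, -1.1]
opening: 0.266
```

Emit:
drive_tool --pt "0 0 0.05 0" --pt "0 0 0 0" --pt "0 0 0 0" --pt "0 0 0 0"

```text
clock: 23.97
eef_pos: [488.2, -376.0, -3.8]
tcp_rot: [3.141, -0.0, 0.117]
contact_force: [0.3, -0.5, -1.9]
opening: 0.27
```

Emit:
drive_tool --pt "0 0 0.05 0" --pt "0 0 0 0" --pt "0 0 0 0" --pt "0 0 0 0"

```text
clock: 24.3
eef_pos: [488.1, -376.0, -3.8]
tcp_rot: [3.141, -0.0, 0.117]
contact_force: [-1.8, 2.0, 5.8]
opening: 0.262
```

Emit:
drive_tool --pt "0 0 0 0" --pt "0 0 0 0" --pt "0 0 0 0" --pt "0 0 0 0" --pt "0 0 0 0" --pt "0 0 0 0" --pt "0 0 0 0" --pt "0 0 0 0" --jaw 0

```text
clock: 24.97
eef_pos: [488.1, -376.0, -4.4]
tcp_rot: [-3.142, 0.0, 0.117]
contact_force: [0.8, 0.1, -0.3]
opening: 0.997
```

Emit:
drive_tool --pt "0 0 -0.5 0" --pt "0 0 -1 0" --pt "0 0 -2 0" --pt "0 0 -3 0" --pt "0 0 -3.5 0" --pt "0 0 -3.5 0" --pt "0 0 -3 0" --pt "0 0 -2 0" --pt "-2 2 0 0" --pt "-2.5 2.5 0 0" --pt "-2.5 2.5 0 0" --pt "-2.5 2.5 0 0"

```text
clock: 25.97
eef_pos: [404.1, -482.3, 182.2]
tcp_rot: [3.14, -0.001, 0.118]
contact_force: [0.9, -0.4, 0.1]
opening: 1.001
```

Emit:
drive_tool --pt "-2.5 2.5 0 0" --pt "-2.5 2.5 0 0" --pt "-1.5 1.5 0 0" --pt "0 0 0 0" --pt "0 0 0 0" --pt "0 0 0 0" --pt "0 0 0 0"

```text
clock: 26.55
eef_pos: [348.5, -552.7, 181.1]
tcp_rot: [-3.141, -0.0, 0.118]
contact_force: [-0.5, 0.5, -0.3]
opening: 1.0
```

```bash
python3 - <<'E'
from m import *
s=r.sense(); print(s['eef_pos'],s['contact_force'],s['clock'])
B=dict(top=dict(clip=(270,165,300,205),blue=(415,190,445,238),blade=(408,172,442,202)),
 scene=dict(clip=(315,165,350,198),blue=(180,285,235,325),blade=(225,305,268,342)))
for n in B:
    im,d,P=grab(n); M=masks(im); b=B[n]; print(n); rep('clip',P,pix(M['red'],b['clip']),67)
    rep('blue',P,pix(M['blue'],b['blue']),36); q=pix(M['grey'],b['blade']); rep('blade',P,q,6); print(np.median(cloud(P,d)[q[:,1],q[:,0],2]))
    df=np.abs(im.astype(int)-np.load(n+'0.npz')['im']).max(2)>60; N,l,st,c=cv2.connectedComponentsWithStats(df.astype(np.uint8))
    print([(c[i].round().astype(int).tolist(),int(st[i,4])) for i in range(1,N) if st[i,4]>25])
E
```

```text
[ 348.53331108 -552.65105835  181.06541573] [-0.49922529  0.49043197 -0.34849451] 26.55
top
clip 39 mean [567.   58.3] rect c [567.4  60.4] [40.  15.6] 4.3 pca deg 5.0
blue 247 mean [ 487.2 -375.8] rect c [ 488.2 -375.9] [106.5  21. ] 5.8 pca deg 6.2
blade 174 mean [ 570.8 -366.7] rect c [ 573.8 -366.8] [51.9 66.2] 8.0 pca deg 97.0
7.3153904843367386
[([306, 182], 109), ([283, 188], 85), ([500, 307], 17257), ([565, 276], 280), ([625, 300], 1581), ([434, 289], 38), ([586, 303], 296), ([307, 317], 27), ([252, 338], 40), ([314, 355], 1106), ([251, 372], 110), ([497, 386], 40), ([345, 381], 117), ([317, 387], 36)]
scene
clip 84 mean [568.4  60.6] rect c [566.7  65.5] [40.8 34.5] 10.3 pca deg 14.0
blue 588 mean [ 493.9 -381.3] rect c [ 494.3 -381.8] [114.4  32.5] 6.2 pca deg 4.7
blade 336 mean [ 569.3 -367.5] rect c [ 570.  -367.1] [59.7 66.7] 5.8 pca deg 97.8
5.958933395791085
[([24, 7], 705), ([59, 18], 54), ([26, 35], 977), ([56, 64], 831), ([195, 58], 69), ([27, 68], 85), ([39, 65], 37), ([31, 112], 900), ([9, 87], 410), ([183, 94], 148), ([44, 102], 63), ([55, 248], 12672), ([9, 138], 599), ([39, 130], 45), ([195, 140], 34), ([100, 170], 32), ([135, 171], 30), ([328, 183], 106), ([95, 198], 667), ([3, 194], 57), ([320, 201], 140), ([54, 319], 126), ([51, 344], 776)]
```

```bash
python3 -c "
from rig import job; print(job.sign_off())"
```

```text
the job is handed in; nothing more can be done
None
```

I gripped the blue fork by its handle and used it to swing and push the small deck clip onto the bare shaft. I then laid the fork flat on the bench and handed the job in at about 26.6 s.

**Clip:** The force rose to about 4.5 N, dropped, then met a hard stop at 13 N. At the stop the fork edge was 23 mm from the shaft's axis, against 24 mm expected. Both views show the clip round the shaft like the second shaft's clip. The gripper never touched it.

**Fork:** It lies flat, with its blade top at 6–7 mm, about 1–2 mm from where it started. It is released, and the arm is clear.

**Other things:** Comparing the first and last pictures, I attribute every change but the clip to the arm and its shadow. I did not check each bystander one by one.

**What disagreed:** The reported tool height read about 28 mm too low against the cameras. Because of that, the first grip closed above the handle without moving the fork. I corrected for it from the pictures and from contact.

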